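# Fit the filter, then hold a slide in the optical reader

## Robot

A 6-joint arm with a two-finger parallel gripper is mounted at the origin on the work surface. World frame = base frame: x ahead of the robot, y to its left, z up, the work surface at z = 0. Lengths are in m, angles in rad, forces in N, time in s.
With the tool pointing down it reaches from about 0.35 to 0.775 m from the base axis. Payload 7.3 kg.
Tool frame: the origin (TCP) lies at the very end of the fingers, on their centre line; the grasp point (between the pads) lies grip_point_offset behind it (grip_point_offset is the distance from the TCP to the grasp point, in m); z points along the fingers, y is the direction in which the jaws open and shut (so a half turn about z gives the same grasp; the last joint's range is limited). The gripper opens to 92 mm and grips with 3 to 60 N. Pads are 19 mm wide; open, the fingers measure 130 mm over their backs; the gripper's body (75 mm by 190 mm) begins 47 mm behind the grasp point.
Start: joints at [-0.146, 0.342, 1.524, -0, 1.275, -0.146], TCP at [0.525, 0, 0.227] pointing down, gripper open.
Joint ranges: [-2.53, 2.53], [-0.77, 2.02], [0.04, 2.7], [-1, 4.14], [0.28, 2.66], [-3.11, 3.11]. Speed limits (rad/s): [2.57, 2.57, 3.14, 3.14, 3.14, 3.14].

## Interface

Orientations are given as [roll, pitch, yaw] about the fixed x, y, z axes, in that order (R = Rz(yaw) Ry(pitch) Rx(roll)).
In Python, from cell import * gives the robot as it stands.
- The arm moves only by the shell command python3 -m inch 'ROWS' [OPENING] [FORCE]. ROWS is JSON, a list that holds one entry, the list of rows, each a list of 4 numbers: the shift along the tool's x, y, z in mm, then the turn about the tool's z in rad. In form: [[[x, y, z, roll], ...]]. A call has 1 to 10 rows; each row shifts and turns the commanded pose from where the row before left it, along the tool's axes as they then stand; what a row does not reach is not made up. A row lasts 1/8 s, in which the tool goes at most 62.5 mm and 10.7 degrees, less where a joint would pass 70% of its speed; a pose out of reach is approached as far as the arm can. A call with a gripper value outside its range is refused whole. OPENING is the closure, from -1 (fully open) to 1 (shut), set as the call begins (- or left out, the last holds). The fingers move at their own pace and stop on an object; FORCE is the grip in N (left out, the last holds). Time passes only in rows, so rows that do not move let the fingers close. It gives the time, the measured TCP pose, the force and the opening at its end, in the units of the state.
- observe(): the state, without advancing time (a new reading comes with each control period).
- read_camera(name): name is "scene" or "side" or "wrist"; returns a dict with "img" (400x640x3 uint8, blue, green, red), "fx", "fy", "cx", "cy" (pixels), "k1" (the pictures are not rectified: a ray, as slopes to the right and down, at radius r is drawn at 1 + k1 r^2 times it, then the intrinsics apply), "eye" and "rotation" of the camera in the world; the wrist camera has in their place "T_tool_cam" (4x4, takes a point from camera to tool coordinates, whose origin is the TCP and whose axes are the flange's). Camera axes: x right, y down, z forward; pixel columns grow to the right and rows downward; lengths in m; the calibration is good to about 2 mm. A picture is of the moment at which its call begins: read the wrist's pose just before it. There is no depth.
- hand_in(): hands the job in, once; it reports no verdict.
Trained networks look in the newest picture that a camera, given by its name, has taken for a name from the list of things; names that differ only in an ending like _2 or _b are one class to them, and where a whole thing is asked for, a point or a joint stands for the part that bears it (a point fixed in the world has none). Each returns a list of dicts, best first, with "conf" (0 to 1); they miss things now and then, are a little off and sometimes report something else, mostly with a low value. They report only what shows in the picture. A call takes as long as a camera call. They do not tell look-alikes from the thing itself.
- boxes_of(camera, label): "at" ([row, column] in pixels, amid what is visible of it).
- place_of(camera, label): "at" ([row, column] in pixels: a listed point, or the origin of a listed thing).
The state is a dict: "time": time; "qpos": joint angles; "qvel": joint speeds; "joint_efforts": joint torques, N m; "tool_pos": TCP position; "tool_rot": TCP orientation; "contact_force": force on the tool from outside, world axes, zero at the start; "torque": the same for the moment, N m; "opening": finger opening in m.
Only numpy, scipy, OpenCV 4.12 (cv2) and the standard library are available. Lean on these libraries where they do the work, as an engineer would, in place of code of your own. Each camera call takes 0.05 s, during which the arm holds its last target. There are 200 camera calls.

## Task

Get the white optical reader ready and show it the sample: first set the orange filter cube fully down in the reader's square pocket, its white tab in the notch, and let go of it. Then take the blue-headed slide holder from the wooden rack, pass its blade down through the narrow slot in the reader's grey guard plate with its red tab on the same side as the reader's red dot, and lower it until the yellow band on the blade is level with the slot mouth. Finish while still holding it there upright in the gripper, so that the gripper alone carries it and it is not jammed hard against the slot; leave the green holder and everything else where they are.

Things in the scene. Friction and masses are not known exactly. Their poses are not given: they have to be found in the camera images.
- reader: White optical reader, fixed, 160 x 220 x 85 mm (x, y, z), yellow strip round its foot 3 mm proud. Origin: centre of underside, on the bench. Flat top 85 mm up; grey guard plate with the slot on its +y half, black-floored square filter pocket on its -y half. Red dot on top, 60 mm to +x of the slot. Stands on the left or right of the bench, yaw up to 0.35 rad.
- slot_mouth (a point): Centre of the slot's mouth, level with the reader's top, (0, 55, 85) mm in the reader's frame; axes as the reader's. Slot 32 mm along x, 8 mm along y: 2 mm wider than the holder's blade both ways (1 mm each side). Plate 12 mm thick, below it a wider hollow (60 x 40 mm), floor 75 mm under the mouth.
- pocket_floor (a point): Centre of the pocket's floor, (0, -55, 73) mm in the reader's frame; axes as the reader's. Pocket 44 x 44 mm, 12 mm deep, open above; in the middle of its +x side a notch for the cube's tab, 16 mm wide, runs 12 mm further out at the same depth.
- filter_orange: Loose orange filter cube 40 x 40 x 36 mm, about 80 g, glass disc on top. Origin: centre of underside, z up. White tab 10 mm wide, from 4 to 22 mm up, sticks out 9 mm in the middle of its +x side: grip across y (40 mm). Lowest 4 mm stepped in 2 mm. Stands on the bench ahead of the robot, yaw up to 1.2 rad; seats only with its +x along the reader's +x.
- holder_blue: Loose slide holder, about 60 g, 96 mm tall, upright in a rack slot. Origin: bottom tip of the blade on its centre line; z up, x along width, y through thickness. Blade 30 (x) x 6 (y) mm, z 0 to 62, foot rounded (radius 3); yellow band z 34 to 48. Blue head 42 x 14 x 34 mm, z 62 to 96: grip across y (14 mm). Red tab sticks out 12 mm from the head's +x end.
- holder_blue_tab (a point): End of the blue holder's red tab, at (33, 0, 85) mm in the holder's frame.
- holder_green: The same holder with a green head, in the other slot of the rack; which is in which varies. Bystander.
- rack: Fixed wooden rack 75 x 170 x 70 mm (x, y, z), origin at the centre of its underside, yaw up to 0.9 rad. Two slots 36 x 10 mm (x, y) through it at y = -40 and +40 mm; the holders' heads rest on its top, tips 8 mm above the bench, tabs to the rack's +x. Stands on the other side of the bench from the reader.
- filter_blue: The same filter cube in blue. Bystander, further back on the bench.
- bottle: Glass bottle with blue cap, 80 mm across, 150 mm tall, origin under its centre. Bystander.
- beaker: Glass beaker, 66 mm across, 85 mm tall, origin under its centre. Bystander.
- screwdriver: Red-handled screwdriver lying on the bench well to the right. Bystander.
Things that resemble listed ones, but are neither listed nor needed, are in the scene too. What is shaped like the holder_blue but black is not meant. Several things have the shape of the filter_orange; the one meant has the colours described above.

How it is judged:
By the outcome, as a careful person would: the job done as asked, in the order asked, and still so for the second after the job is handed in, while the arm keeps its last pose, push and grip.
It also fails if it takes over 72 s, if anything falls off the work surface, if the arm or the gripper's body presses on something with over 40 N, if the wrist force passes 120 N, or if a joint passes its speed limit or range.

## Working session

There is one attempt and no reset: what is moved stays moved. The work goes in short steps, Python scripts to look and compute and a shell command to move; the robot and the scene stay as the last step left them, time stands still between calls to the robot, and variables do not carry over. Pictures are saved under pics/ and viewed, about 8 in all and at most 12, crops included, and the job is handed in when it is done.

```bash
mkdir -p pics; ls
cat > h.py <<'E'
from cell import *
import numpy as np, cv2
from scipy.spatial.transform import Rotation as R
def cam(name):
    s=observe(); c=read_camera(name)
    if name=="wrist":
        T=np.array(c["T_tool_cam"]); Rt=R.from_euler('xyz',s["tool_rot"]).as_matrix()
        c["Rw"]=Rt@T[:3,:3]; c["e"]=Rt@T[:3,3]+np.array(s["tool_pos"])
    else:
        c["Rw"]=np.array(c["rotation"]); c["e"]=np.array(c["eye"])
    return c
def ray(c,at):
    d=np.array([(at[1]-c["cx"])/c["fx"],(at[0]-c["cy"])/c["fy"]]); u=d.copy()
    for _ in range(20): u=d/(1+c["k1"]*(u@u))
    v=c["Rw"]@np.array([u[0],u[1],1]); return v/np.linalg.norm(v)
def onz(c,at,z):
    v=ray(c,at); return c["e"]+v*(z-c["e"][2])/v[2]
def proj(c,p):
    q=c["Rw"].T@(np.array(p)-c["e"]); u=q[:2]/q[2]; u=u*(1+c["k1"]*(u@u))
    return np.array([u[1]*c["fy"]+c["cy"],u[0]*c["fx"]+c["cx"]])
def tri(obs):
    A=np.zeros((3,3));b=np.zeros(3)
    for c,at in obs:
        v=ray(c,at);P=np.eye(3)-np.outer(v,v);A+=P;b+=P@c["e"]
    return np.linalg.solve(A,b)
E
python3 - <<'E'
from h import *
s=observe(); print({k:np.round(v,3) for k,v in s.items()})
Z=dict(reader=0,slot_mouth=.085,pocket_floor=.073,filter_orange=0,holder_blue=.008,holder_blue_tab=.093,holder_green=.008,rack=0,filter_blue=0,bottle=0,beaker=0)
for n in ("scene","side"):
    c=cam(n); cv2.imwrite(f"pics/{n}0.png",c["img"]); print(n,np.round(c["e"],3))
    for l,z in Z.items():
        for d in place_of(n,l)[:4]: print(l,np.round(d["at"],1),round(d["conf"],2),np.round(onz(c,d["at"],z),3))
E
```

```text
pics
{'time': np.float64(0.0), 'qpos': array([-0.146,  0.343,  1.525,  0.   ,  1.275, -0.146]), 'qvel': array([ 0.   ,  0.001,  0.003,  0.001,  0.   , -0.001]), 'joint_efforts': array([ 1.0000e-03, -4.3125e+01, -2.4422e+01,  7.2000e-02,  5.6000e-02,
       -0.0000e+00]), 'tool_pos': array([0.525, 0.   , 0.226]), 'tool_rot': array([-3.14 , -0.   ,  1.571]), 'contact_force': array([-0.189,  0.142, -0.367]), 'torque': array([ 0.006,  0.001, -0.007]), 'opening': np.float64(0.092)}
scene [ 1.318 -0.78   0.981]Traceback (most recent call last):
  File "<stdin>", line 7, in <module>
  File "h.py", line 17, in onz
    v=ray(c,at); return c["e"]+v*(z-c["e"][2])/v[2]
                                               ~^^^
IndexError: invalid index to scalar variable.
```

```bash
python3 -c "
import cv2;a=[cv2.imread(f'pics/{n}0.png') for n in('scene','side')]
import numpy as np
print(a[0].shape)"; python3 -m inch 2>&1 | head -5
```

```text
(400, 640, 3)
invalid input[ WARN:0@0.032] global loadsave.cpp:275 findDecoder imread_('pics/side0.png'): can't open/read file: check file path/integrity
```

View pics/scene0.png

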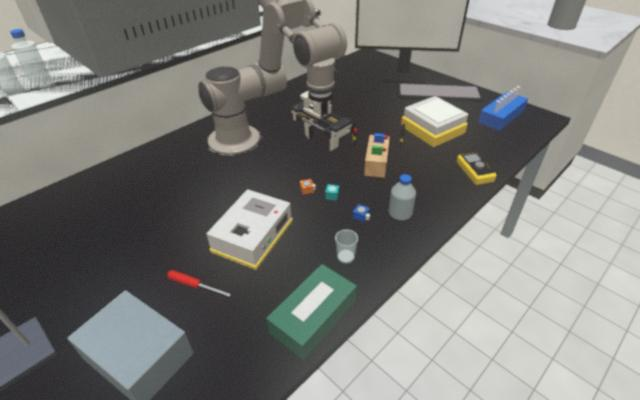

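The scene picture shows the reader at about (row 227, col 250), the rack with a blue and a green head at (150, 377), and the orange cube at (186, 307). A teal cube is at (191, 332) and a blue cube at (212, 361). The camera rotation isn't in the form my helper assumed, so I'll check that next.

```bash
sed -i 's|c\["Rw"\]=np.array(c\["rotation"\]);|r=np.array(c["rotation"]); c["Rw"]=r if r.ndim==2 else R.from_euler("xyz",r).as_matrix();|' h.py
python3 - <<'E'
from h import *
Z=dict(reader=0,slot_mouth=.085,pocket_floor=.073,filter_orange=0,holder_blue=.008,holder_blue_tab=.093,holder_green=.008,rack=0,filter_blue=0,bottle=0,beaker=0)
for n in ("scene","side","wrist"):
    c=cam(n); cv2.imwrite(f"pics/{n}0.png",c["img"]); print(n,np.round(c["e"],3),c.get("rotation"),c["fx"],c["k1"])
    for l,z in Z.items():
        for d in place_of(n,l)[:4]:
            if d["conf"]>.15: print(l,np.round(d["at"],1),round(d["conf"],2),np.round(onz(c,d["at"],z),3))
a=[cv2.imread(f'pics/{n}0.png') for n in('side','wrist')]
cv2.imwrite('pics/m0.png',cv2.resize(np.vstack(a),None,fx=.75,fy=.75,interpolation=cv2.INTER_AREA))
E
```

```text
scene [ 1.318 -0.78   0.981] [-2.28690191  0.00939022  0.77675461] 417.8085436016477 0.006736945256999149
reader [235.8 253.5] 0.62 [ 0.504 -0.287  0.   ]
slot_mouth [205.6 257.9] 0.93 [ 0.481 -0.239  0.085]
pocket_floor [234.4 240.2] 0.93 [ 0.531 -0.348  0.073]
filter_orange [190.  309.5] 0.66 [ 0.47  -0.006  0.   ]
filter_orange [235.4 253.1] 0.58 [ 0.501 -0.287  0.   ]
filter_orange [196.5 332. ] 0.49 [0.554 0.025 0.   ]
holder_blue [156.9 376.3] 0.66 [0.523 0.309 0.008]
holder_blue [145.2 397.2] 0.61 [0.533 0.431 0.008]
holder_blue [145.2 351.8] 0.49 [0.4   0.303 0.008]
holder_blue_tab [137.2 386. ] 0.58 [0.538 0.339 0.093]
holder_blue_tab [127.1 405.1] 0.44 [0.548 0.447 0.093]
holder_blue_tab [131.  353.4] 0.39 [0.42  0.286 0.093]
holder_green [169.6 376.3] 0.7 [0.574 0.246 0.008]
rack [163.1 374.8] 0.97 [ 0.538  0.282 -0.   ]
filter_blue [217.7 359.9] 0.6 [ 0.695  0.012 -0.   ]
bottle [216.3 402.5] 0.58 [0.793 0.116 0.   ]
beaker [256.1 343.7] 0.7 [ 0.769 -0.149  0.   ]
beaker [161.1 378.5] 0.56 [0.54  0.302 0.   ]
side [0.184 0.749 0.796] [-2.24286206e+00  2.39776789e-03 -2.65
[... 561 characters left out ...]
39 0.337 0.093]
holder_blue_tab [307.9 325.7] 0.61 [0.403 0.295 0.093]
holder_blue_tab [354.6 228.1] 0.59 [0.52  0.477 0.093]
rack [307.  275.2] 0.59 [0.54  0.289 0.   ]
filter_blue [172.2 375.9] 0.74 [ 0.531 -0.348  0.   ]
filter_blue [221.8 281.2] 0.73 [0.688 0.025 0.   ]
filter_blue [149.4 388.2] 0.63 [ 0.544 -0.51   0.   ]
bottle [236.1 236.9] 0.78 [0.768 0.136 0.   ]
beaker [186.7 285.2] 0.72 [ 0.767 -0.129  0.   ]
wrist [0.525 0.078 0.385] None 321.1371657345134 -0.0268962800737479
filter_orange [187.2 272. ] 0.97 [ 0.464 -0.021  0.   ]
filter_orange [150.6 341.3] 0.7 [0.549 0.024 0.   ]
filter_blue [160.1 459.2] 0.74 [0.692 0.013 0.   ]
bottle [ 60.7 541.4] 0.72 [ 0.773  0.126 -0.   ]
```

View pics/m0.png

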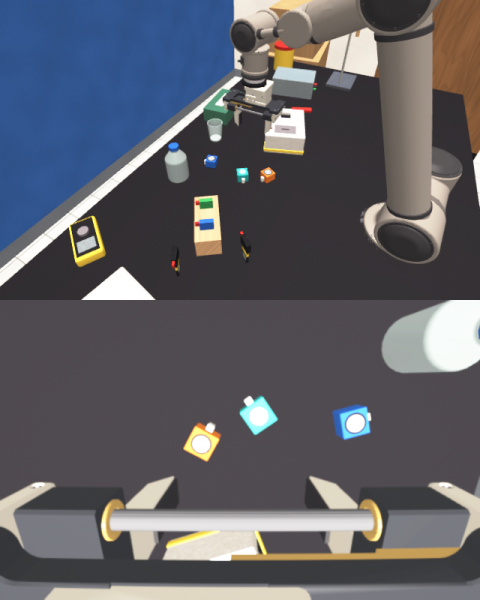

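In the side and wrist pictures, the cubes in the wrist view (row, col) are orange at (190, 268), teal at (152, 343) and blue at (162, 468). In the side view the rack is at (300, 277), with the blue head at (299, 275) and the green at (271, 274). The black holders are at (347, 235) and (327, 327). One close crop to check the choice.

Run:
```python
import cv2,numpy as np
w=cv2.imread('pics/wrist0.png')[110:230,220:400]; s=cv2.imread('pics/side0.png')[240:370,215:345]
w=cv2.resize(w,(600,400),interpolation=cv2.INTER_CUBIC)[:, :400]; s=cv2.resize(s,(400,400),interpolation=cv2.INTER_CUBIC)
cv2.imwrite('pics/crop1.png',np.hstack([w,s]))
```

```text
(no output)
```

View pics/crop1.png

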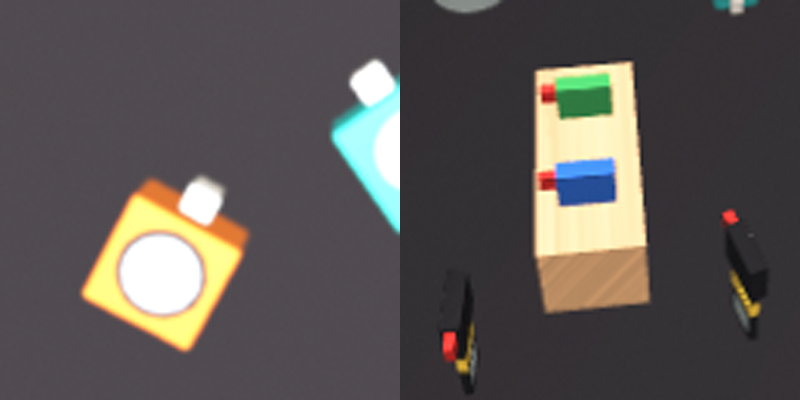

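The crop confirms it. The orange cube with a white tab (wrist pixel (190, 268)) is the one I want, and its tab points about 1.05 rad. The blue head is the nearer one in the rack, and two free-standing black holders flank it. Moving over the cube for a close measurement.

```bash
python3 -m inch '[[[-9,-29,48,0],[-9,-29,48,0],[0,0,0,0.173],[0,0,0,0.173],[0,0,0,0.173],[0,0,0,0]]]' -1 20
cat > cube.py <<'E'
from h import *
import sys
def segcube(c,save=None):
    hsv=cv2.cvtColor(c["img"],cv2.COLOR_BGR2HSV)
    m=cv2.inRange(hsv,(5,120,200),(28,255,255))   # bright top face
    return m
E
python3 - <<'E'
from h import *
s=observe();print(np.round(s["tool_pos"],4),np.round(s["tool_rot"],3))
c=cam("wrist");cv2.imwrite("pics/w1.png",c["img"])
print("T",np.round(c["T_tool_cam"],4).tolist())
for d in place_of("wrist","filter_orange")[:3]: print(np.round(d["at"],1),round(d["conf"],2),onz(c,d["at"],0).round(4))
hsv=cv2.cvtColor(c["img"],cv2.COLOR_BGR2HSV)
m=cv2.inRange(hsv,(3,90,60),(30,255,255));cv2.imwrite("pics/m1.png",m)
n,l,st,ce=cv2.connectedComponentsWithStats(m)
for i in range(1,n):
    if st[i,4]>200: print(st[i],ce[i])
E
```

```text
time: 2.65
tool_pos: [0.4671, -0.018, 0.1308]
tool_rot: [3.141, -0.0, 1.053]
contact_force: [-0.5, -0.4, -0.1]
opening: 0.0916
[ 0.4671 -0.018   0.1308] [ 3.141 -0.     1.053]
T [[0.0002, -0.9578, -0.2873, 0.078], [1.0, -0.0002, 0.0011, 0.0003], [-0.0011, -0.2873, 0.9578, -0.1578], [0.0, 0.0, 0.0, 1.0]]
[195.2 317.5] 0.95 [ 0.4622 -0.0197  0.    ]
[103.6 381.3] 0.68 [0.551  0.0244 0.    ]
[ 293  171   52   56 1750] [318.56       197.61885714]
[134 265  32  57 792] [147.92045455 291.96464646]
[479 265  31  57 782] [495.84526854 291.92838875]
[ 307  308  307   39 3623] [466.36240685 337.97764284]
```

View pics/w1.png

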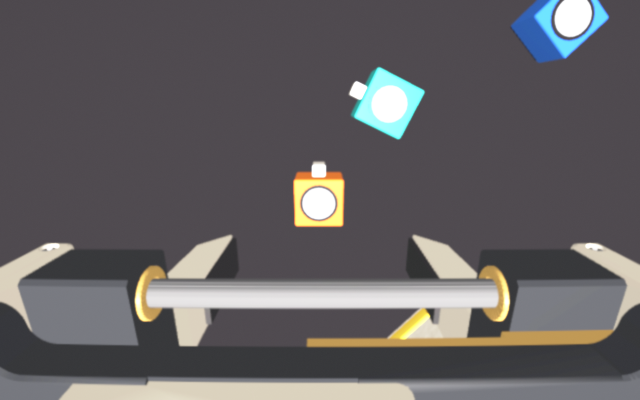

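The close view shows the orange cube at cols 294–344, disc centre (203, 318), with its tab at (168, 319), well centred and aligned. Refining the measurement and computing the move.

Run:
```python
from h import *
from scipy.optimize import least_squares
c=cam("wrist");img=c["img"]
hsv=cv2.cvtColor(img,cv2.COLOR_BGR2HSV)
print(hsv[203,296],hsv[222,319],hsv[175,300],hsv[203,318])
for name,lo in (("top",(3,90,235)),("all",(3,90,60))):
    m=cv2.inRange(hsv,lo,(30,255,255));m[:,:280]=0;m[:,360:]=0;m[240:]=0;m[:150]=0
    ct=max(cv2.findContours(m,0,1)[0],key=cv2.contourArea)
    r=cv2.minAreaRect(ct);print(name,r)
    if name=="top":
        P=np.array([onz(c,(y,x),.036)[:2] for x,y in cv2.boxPoints(r)]);print(P.round(4),P.mean(0).round(4))
        for i in range(4):
            e=P[i]-P[i-1];print(np.linalg.norm(e).round(4),np.arctan2(e[1],e[0]).round(3))
        hull=cv2.convexHull(ct)[:,0,:]; W=np.array([onz(c,(y,x),.036)[:2] for x,y in hull]).astype(np.float32)
        print("world rect",cv2.minAreaRect(W*1000))
# disc
m=cv2.inRange(hsv,(0,0,150),(180,70,255));m[:,295:345];n,l,st,ce=cv2.connectedComponentsWithStats(m)
i=l[203,318];print("disc",ce[i],st[i],onz(c,ce[i][::-1],.036).round(4))
i=l[170,319];print("tab",ce[i],st[i],onz(c,ce[i][::-1],.022).round(4))
```

```text
[ 30 122 255] [ 28 128 255] [ 12 197 228] [  0   0 255]
top ((318.5, 199.0), (49.0, 52.0), 0.0)
[[ 0.4375 -0.0239]
 [ 0.4604  0.0143]
 [ 0.4945 -0.0051]
 [ 0.4733 -0.0442]] [ 0.4664 -0.0147]
0.0412 2.626
0.0445 1.031
0.0393 -0.516
0.0445 -2.067
world rect ((466.39752197265625, -14.707361221313477), (44.530738830566406, 40.44845962524414), 60.45249557495117)
all ((318.4999694824219, 198.49998474121094), (50.99999237060547, 54.99999237060547), -0.0)
disc [318.4109589  202.79030558] [301 186  36  34 949] [ 0.465 -0.017  0.036]
tab [318.53170732 169.10243902] [311 162  16  15 205] [0.4776 0.005  0.022 ]
```

```bash
python3 -c "
from cell import *
print(grip_point_offset)"; python3 -m inch '[[[-1,-2,40,0],[0,0,40,0],[0,0,25,0],[0,0,9.8,0],[0,0,0,0],[0,0,0,0]]]' -1 20; python3 -m inch '[[[0,0,0,0],[0,0,0,0],[0,0,0,0],[0,0,0,0],[0,0,0,0],[0,0,0,0]]]' 1 25
```

```text
0.0188
time: 3.55
tool_pos: [0.4656, -0.018, 0.0169]
tool_rot: [3.14, -0.001, 1.052]
contact_force: [-0.2, -0.2, 0.1]
opening: 0.0918
time: 4.3
tool_pos: [0.4648, -0.0178, 0.0159]
tool_rot: [-3.142, -0.0, 1.052]
contact_force: [-0.9, -0.4, 0.4]
opening: 0.0398
```

```bash
python3 -m inch '[[[0,0,-20,0],[0,0,-50,0],[0,0,-50,0],[0,0,-50,0],[-44,25,-30,0],[-44,25,-10,0],[-44,25,0,0],[-44,25,0,0],[-44,25,0,0],[-44,25,0,0]]]' ; python3 -m inch '[[[0,0,0,0.18],[0,0,0,0.18],[0,0,0,0.18],[0,0,0,0.18],[0,0,0,0],[0,0,0,0]]]'
python3 - <<'E'
from h import *
s=observe();print(np.round(s["tool_pos"],4),np.round(s["tool_rot"],3),s["opening"])
c=cam("wrist");cv2.imwrite("pics/w2.png",c["img"])
for l,z in (("slot_mouth",.085),("pocket_floor",.073)):
    for d in place_of("wrist",l)[:2]: print(l,np.round(d["at"],1),round(d["conf"],2),onz(c,d["at"],z).round(4))
E
```

```text
time: 5.55
tool_pos: [0.4637, -0.323, 0.2257]
tool_rot: [-3.141, -0.0, 1.052]
contact_force: [0.2, -0.3, -0.2]
opening: 0.0397
time: 6.3
tool_pos: [0.464, -0.3214, 0.2257]
tool_rot: [-3.141, 0.0, 0.335]
contact_force: [-0.0, 0.5, -1.0]
opening: 0.04
[ 0.464  -0.3214  0.2257] [-3.141  0.     0.335] 0.04001910001451222
slot_mouth [137.  245.2] 0.57 [ 0.4873 -0.2389  0.085 ]
pocket_floor [136.8 364.3] 0.82 [ 0.5229 -0.344   0.073 ]
```

View pics/w2.png

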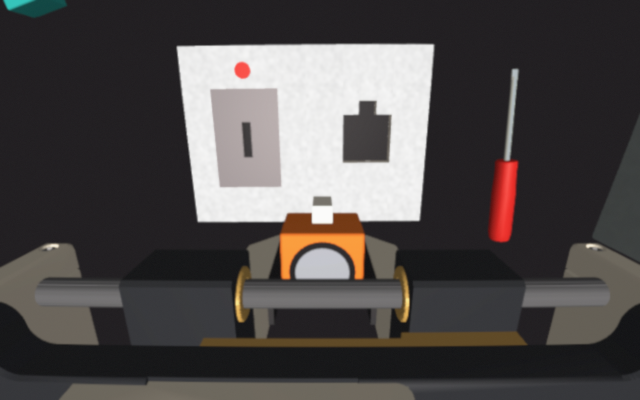

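The wrist view shows the reader from above: slot at (139, 247), red dot at (70, 242), pocket at (138, 366) with its notch up (+x), and the orange cube held at (265, 322) with its tab up. Fitting the reader pose to these features.

```bash
cat > rd.py <<'E'
from h import *
from scipy.optimize import least_squares
def blob(m,at,r=25):
    n,l,st,ce=cv2.connectedComponentsWithStats(m)
    best=min((i for i in range(1,n) if st[i,4]>30),key=lambda i:np.hypot(*(ce[i][::-1]-at)))
    return ce[best][::-1],st[best],(l==best).astype(np.uint8)*255
def feats(c,dot,slot,corners=None):
    img=c["img"];hsv=cv2.cvtColor(img,cv2.COLOR_BGR2HSV);g=hsv[...,2]
    F=[]
    red=cv2.inRange(hsv,(0,150,80),(8,255,255))|cv2.inRange(hsv,(172,150,80),(180,255,255))
    F.append(((60,55,85),blob(red,dot)[0]))
    dk=cv2.inRange(g,0,75); p,st,mm=blob(dk,slot)
    print("slot blob",p,st)
    F.append(((0,55,85),p))
    if corners is not None:
        cr=cv2.cornerSubPix(g,np.array([[x,y] for y,x in corners],np.float32),(6,6),(-1,-1),(3,50,.01))
        for q,(x,y) in zip([(80,110,85),(80,-110,85),(-80,-110,85),(-80,110,85)],cr): F.append((q,np.array([y,x])))
    return F
def fit(obs,x0=(.503,-.29,.33),bias=False):
    def world(x,q):
        a=x[2];q=np.array(q)/1000;return np.array([x[0]+np.cos(a)*q[0]-np.sin(a)*q[1],x[1]+np.sin(a)*q[0]+np.cos(a)*q[1],q[2]])
    f=lambda x:np.concatenate([proj(c,world(x,q))-p for c,F in obs for q,p in F])
    r=least_squares(f,x0,loss='soft_l1');return r.x,f(r.x).reshape(-1,2)
E
python3 - <<'E'
from rd import *
s=observe();c=cam("wrist")
F=feats(c,(70,242),(139,247),[(45,178),(44,433),(221,420),(221,196)])
x,e=fit([(c,F)]);print(x.round(4));print(e.round(1))
for k,q in (("slot",(0,55)),("pocket",(0,-55))):
    print(k,np.round([x[0]+(np.cos(x[2])*q[0]-np.sin(x[2])*q[1])/1000,x[1]+(np.sin(x[2])*q[0]+np.cos(x[2])*q[1])/1000],4))
# cube in hand: disc & tab
hsv=cv2.cvtColor(c["img"],cv2.COLOR_BGR2HSV)
m=cv2.inRange(hsv,(0,0,120),(180,60,255));print("disc",blob(m,(265,322))[:2],"tab",blob(m,(212,322))[:2])
t=np.array(s["tool_pos"]);Rt=R.from_euler('xyz',s["tool_rot"]).as_matrix()
print("pred disc",proj(c,t+Rt@[.0008,0,-.020]),"tcp z off", "tabtop",proj(c,t+Rt@[.0008+.0245,0,-.006]))
E
```

```text
slot blob [139.46596859 246.51308901] [243 124   8  32 191]
[ 0.5041 -0.2926  0.3415]
[[-0.   0.1]
 [ 0.2  0. ]
 [-0.1  0.2]
 [ 0.3 -0.4]
 [-0.5 -0. ]
 [-0.   0.1]]
slot [ 0.4856 -0.2408]
pocket [ 0.5225 -0.3444]
disc (array([265.04558405, 321.88532764]), array([ 295,  248,   55,   31, 1404], dtype=int32)) tab (array([265.04558405, 321.88532764]), array([ 295,  248,   55,   31, 1404], dtype=int32))
pred disc [271.93485416 321.45879461] tcp z off tabtop [214.19484376 321.46422255]
```

The fit is tight, with residuals under 0.5 px: reader at (0.504, -0.293), yaw 0.3415. Moving over the pocket and down to just above it.

```bash
python3 -m inch '[[[23,20.5,0,-0.0065],[23.8,20.5,0,0],[0,0,40,0],[0,0,40,0],[0,0,35,0],[0,0,0,0],[0,0,0,0]]]'
python3 - <<'E'
from rd import *
s=observe();t=np.array(s["tool_pos"]);a=s["tool_rot"][2];d=np.array([.5217,-.3447])-t[:2]
print(t.round(4),a,"dx",d@[np.cos(a),np.sin(a)]*1000,"dy",d@[np.sin(a),-np.cos(a)]*1000,s["contact_force"])
E
```

```text
time: 7.38
tool_pos: [0.5225, -0.3454, 0.1125]
tool_rot: [3.14, -0.001, 0.339]
contact_force: [0.7, 0.4, -0.8]
opening: 0.04
[ 0.5225 -0.3454  0.1125] 0.3387075749378545 dx -0.5562419920055838 dy -0.9635662991189251 [ 0.69117133  0.41675546 -0.75569096]
```

```bash
python3 -m inch '[[[-0.5,-0.9,0,-0.003],[0,0,5,0],[0,0,4,0],[0,0,3,0],[0,0,3,0],[0,0,0,0],[0,0,0,0]]]'; python3 -m inch '[[[0,0,2,0],[0,0,2,0],[0,0,2,0],[0,0,0,0]]]'
```

```text
time: 8.25
tool_pos: [0.5211, -0.3442, 0.096]
tool_rot: [3.141, -0.0, 0.341]
contact_force: [-0.4, 0.3, -0.4]
opening: 0.0396
time: 8.75
tool_pos: [0.5209, -0.344, 0.0897]
tool_rot: [-3.141, 0.0, 0.341]
contact_force: [0.6, 0.1, -1.6]
opening: 0.0401
```

```bash
python3 -m inch '[[[0,0,0.7,0],[0,0,0.5,0],[0,0,0,0]]]';python3 -m inch '[[[0,0,0,0],[0,0,0,0],[0,0,0,0],[0,0,0,0]]]' -0.1; python3 -m inch '[[[0,0,-20,0],[0,0,-40,0],[0,0,-50,0],[-30,0,-30,0],[-30,0,0,0],[0,0,0,0]]]' -1
python3 - <<'E'
from rd import *
s=observe();c=cam("wrist");cv2.imwrite("pics/w3.png",c["img"]);print(np.round(s["tool_pos"],4),s["tool_rot"])
x=[.5041,-.2926,.3415]
W=lambda q:np.array([x[0]+(np.cos(x[2])*q[0]-np.sin(x[2])*q[1])/1000,x[1]+(np.sin(x[2])*q[0]+np.cos(x[2])*q[1])/1000,q[2]/1000])
# expected disc centre if seated (top at 73+36=109)
print("disc exp",proj(c,W((0,-55,109))))
hsv=cv2.cvtColor(c["img"],cv2.COLOR_BGR2HSV)
p=proj(c,W((0,-55,109)));b=blob(cv2.inRange(hsv,(0,0,150),(180,40,255)),p);print(b[:2])
r0,c0=max(int(p[0])-70,0),int(p[1])-100
cv2.imwrite("pics/w3c.png",cv2.resize(c["img"][r0:r0+130,c0:c0+200],None,fx=3,fy=3,interpolation=cv2.INTER_CUBIC))
for k,q in dict(tl=(20,-35,109),tr=(20,-75,109),bl=(-20,-35,109),br=(-20,-75,109)).items(): print(k,(proj(c,W(q))-[r0,c0]).round(1)*3)
E
```

```text
time: 9.12
tool_pos: [0.521, -0.3442, 0.0889]
tool_rot: [3.141, -0.0, 0.341]
contact_force: [-1.0, 0.6, 0.6]
opening: 0.0398
time: 9.62
tool_pos: [0.521, -0.3442, 0.0888]
tool_rot: [3.141, -0.0, 0.341]
contact_force: [0.6, -0.1, 0.2]
opening: 0.0505
time: 10.38
tool_pos: [0.4631, -0.3649, 0.2294]
tool_rot: [3.141, -0.0, 0.339]
contact_force: [0.3, 1.3, -1.2]
opening: 0.0916
[ 0.4631 -0.3649  0.2294] [ 3.14080353e+00 -8.64905145e-05  3.39159759e-01]
disc exp [122.96786664 321.92281533]
(array([123.52072539, 321.27202073]), array([306, 108,  31,  32, 772], dtype=int32))
tl [138.9 230.1]
tr [138.6 375. ]
bl [284.4 233.4]
br [284.1 372.6]
```

View pics/w3c.png

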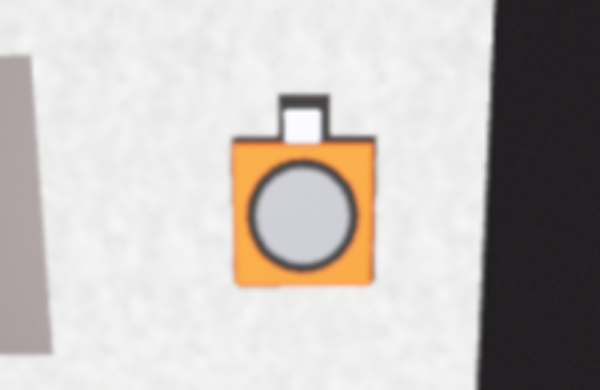

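The cube is fully seated: disc at (123.5, 321.3) against the (123.0, 321.9) expected for a seated cube, with its tab in the notch. The release pose also agrees with the camera to about 0.2 mm. Going to look at the rack.

```bash
python3 - <<'E'
from rd import *
c=cam("wrist")
X=[.5041,-.2926,.3415]
W=lambda q:np.array([X[0]+(np.cos(X[2])*q[0]-np.sin(X[2])*q[1])/1000,X[1]+(np.sin(X[2])*q[0]+np.cos(X[2])*q[1])/1000,q[2]/1000])
F=feats(c,proj(c,W((60,55,85))),proj(c,W((0,55,85))),[proj(c,W(q)) for q in [(80,110,85),(80,-110,85),(-80,-110,85),(-80,110,85)]])
x,e=fit([(c,F)]);print(x.round(4));print(e.round(1).tolist())
print("slot",np.round([x[0]-np.sin(x[2])*.055,x[1]+np.cos(x[2])*.055],4))
E
python3 -m inch '[[[20.5,-55.5,0,0],[20.5,-55.5,0,0],[20.5,-55.5,0,0],[20.5,-55.5,0,0],[20.5,-55.5,0,0],[20.5,-55.5,0,0]]]'
python3 -m inch '[[[20.5,-55.5,0,0],[20.5,-55.5,0,0],[20.5,-55.5,0,0],[20.5,-55.5,0,0],[20.5,-55.5,0,0],[0,0,0,-0.16],[0,0,0,0],[0,0,0,0]]]'
python3 - <<'E'
from h import *
s=observe();c=cam("wrist");cv2.imwrite("pics/w4.png",c["img"]);print(np.round(s["tool_pos"],4),np.round(s["tool_rot"],3),np.round(s["qpos"],2))
for l,z in (("holder_blue",.008),("holder_blue_tab",.093),("holder_green",.008)):
    for d in place_of("wrist",l)[:3]: print(l,np.round(d["at"],1),round(d["conf"],2),onz(c,d["at"],z).round(4))
E
```

```text
slot blob [122.9009901  200.99009901] [198 107   7  33 101]
[ 0.5041 -0.2925  0.3413]
[[-0.1, 0.0], [0.3, 1.5], [0.0, -0.1], [0.2, -0.3], [-0.3, -0.4], [-0.3, -0.1]]
slot [ 0.4857 -0.2407]
time: 11.22
tool_pos: [0.4692, -0.0066, 0.2285]
tool_rot: [-3.141, -0.0, 0.342]
contact_force: [0.0, -0.3, -0.5]
opening: 0.0919
time: 12.22
tool_pos: [0.4726, 0.2865, 0.2285]
tool_rot: [-3.142, 0.0, 0.498]
contact_force: [0.6, -0.3, 0.6]
opening: 0.0916
[0.4726 0.2865 0.2285] [-3.142  0.     0.498] [0.41 0.39 1.44 0.   1.31 1.48]
holder_blue [ 53.4 225. ] 0.77 [0.5378 0.4416 0.008 ]
holder_blue [125.8 316.1] 0.74 [0.517  0.3177 0.008 ]
holder_blue [215. 265.] 0.6 [0.3907 0.3223 0.008 ]
holder_blue_tab [ 94.1 308.6] 0.89 [0.5432 0.3376 0.093 ]
holder_blue_tab [ 41.8 161.9] 0.77 [0.5219 0.4659 0.093 ]
holder_blue_tab [228.4 287.5] 0.61 [0.4226 0.2972 0.093 ]
holder_green [119.6 386.6] 0.83 [0.5619 0.25   0.008 ]
```

View pics/w4.png

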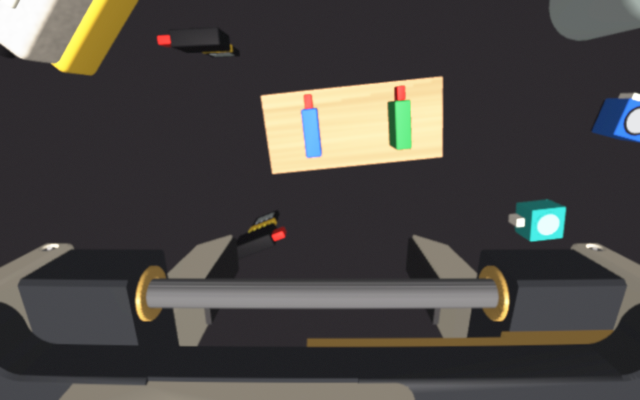

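The wrist view shows the rack with the blue head at (132, 312), its red tab at (102, 308), and the green head at (124, 401). Black look-alikes are at (40, 200) and (232, 265). Fitting the blue head's silhouette next.

```bash
cat > hd.py <<'E'
from h import *
from scipy.optimize import minimize
def headfit(c,x0,zo=.008,blue=((100,80,40),(130,255,255)),pad=60,S=4):
    hsv=cv2.cvtColor(c["img"],cv2.COLOR_BGR2HSV);m=cv2.inRange(hsv,*blue)
    p=proj(c,[x0[0],x0[1],zo+.09]);r0,c0=max(int(p[0])-pad,0),int(p[1])-pad
    m=m[r0:r0+2*pad,c0:c0+2*pad]
    n,l,st,ce=cv2.connectedComponentsWithStats(m);i=1+np.argmax(st[1:,4]);m=(l==i)*255.
    m=cv2.resize(m.astype(np.uint8),None,fx=S,fy=S,interpolation=cv2.INTER_LINEAR)>127
    def cost(x):
        a=x[2];P=[]
        for u in(-.021,.021):
            for v in(-.007,.007):
                for z in(.062,.096):
                    w=[x[0]/1e3+np.cos(a)*u-np.sin(a)*v,x[1]/1e3+np.sin(a)*u+np.cos(a)*v,zo+z];q=proj(c,w)-[r0,c0];P.append([(q[1]+.5)*S-.5,(q[0]+.5)*S-.5])
        k=np.zeros(m.shape,np.uint8);h=cv2.convexHull(np.array(P,np.float32));cv2.fillPoly(k,[np.round(h*16).astype(np.int32)],1,shift=4)
        k=k>0;return 1-(k&m).sum()/(k|m).sum()
    b=None
    for da in(-.06,0,.06):
        r=minimize(cost,[x0[0]*1e3,x0[1]*1e3,x0[2]+da],method='Nelder-Mead',options=dict(initial_simplex=[[x0[0]*1e3+i,x0[1]*1e3+j,x0[2]+da+k] for i,j,k in((0,0,0),(4,0,0),(0,4,0),(0,0,.1))],xatol=.02,fatol=1e-4))
        if b is None or r.fun<b.fun:b=r
    return np.array([b.x[0]/1e3,b.x[1]/1e3,b.x[2]]),1-b.fun,st[i]
def rel(s,w):
    t=np.array(s["tool_pos"]);a=s["tool_rot"][2];d=(np.array(w[:2])-t[:2])*1e3
    return d@[np.cos(a),np.sin(a)],d@[np.sin(a),-np.cos(a)],a
E
python3 - <<'E'
from hd import *
s=observe();c=cam("wrist")
x,iou,st=headfit(c,(.528,.314,.55));print(x.round(4),iou,st)
rx,ry,a=rel(s,x);print("tool dx,dy,turn",rx,ry,a-x[2])
E
```

```text
[0.5156 0.3204 0.5838] 0.8791012573469236 [ 38  45  20  49 739]
tool dx,dy,turn 53.9705309929289 -9.72032340038238 -0.0846485327299984
```

```bash
python3 -m inch '[[[0,0,0,-0.085],[15,-2.3,30,0],[15,-2.3,30,0],[0,0,0,0],[0,0,0,0]]]' 0 20
python3 - <<'E'
from hd import *
s=observe();c=cam("wrist");cv2.imwrite("pics/w5.png",c["img"])
x,iou,st=headfit(c,(.5156,.3204,.584),pad=80);print(np.round(s["tool_pos"],4),x.round(4),iou,st)
rx,ry,a=rel(s,x);print("tool dx,dy,turn",rx,ry,a-x[2])
for d in place_of("wrist","holder_blue_tab")[:2]: print(np.round(d["at"],1),round(d["conf"],2),np.array(rel(s,onz(c,d["at"],.093))).round(2))
p=proj(c,[x[0],x[1],.1]);r0=max(int(p[0])-90,0);c0=int(p[1])-110
I=c["img"].copy()
for u in(-.021,.021):
  for v in(-.007,.007):
    for z in(.070,.104):
      q=proj(c,[x[0]+np.cos(x[2])*u-np.sin(x[2])*v,x[1]+np.sin(x[2])*u+np.cos(x[2])*v,z]);I[int(round(q[0])),int(round(q[1]))]=(0,255,255)
cv2.imwrite("pics/w5c.png",cv2.resize(I[r0:r0+170,c0:c0+220],None,fx=3,fy=3,interpolation=cv2.INTER_NEAREST))
E
```

```text
time: 13.1
tool_pos: [0.4953, 0.3068, 0.1698]
tool_rot: [3.141, -0.001, 0.586]
contact_force: [-0.6, 0.2, 0.7]
opening: 0.0476
[0.4953 0.3068 0.1698] [0.5156 0.3204 0.5765] 0.8419051430858515 [  71   49   19   61 1052]
tool dx,dy,turn 24.47991980772639 -0.18738302870274562 0.009316246059694278
[131.9 320. ] 0.94 [58.94 -0.94  0.59]
[ 52.7 148.6] 0.76 [ 112.26 -117.2     0.59]
```

View pics/w5c.png

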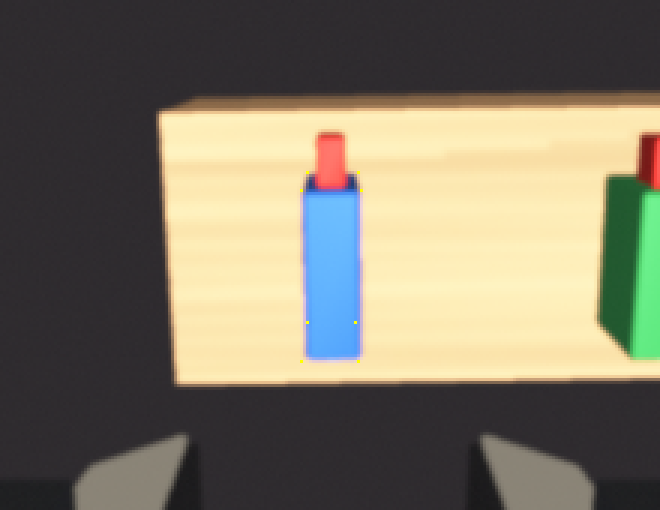

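The crop shows the blue head centred between the fingers and parallel to the tool. The fitted corners lie on the head edges, so I'll descend and grip.

```bash
python3 -m inch '[[[12.2,0,0,0],[12.3,0,20,0],[0,0,35,0],[0,0,30,0],[0,0,8.8,0],[0,0,0,0],[0,0,0,0]]]' 0 30; python3 -m inch '[[[0,0,0,0],[0,0,0,0],[0,0,0,0],[0,0,0,0],[0,0,0,0],[0,0,0,0]]]' 1 30
```

```text
time: 14.08
tool_pos: [0.5165, 0.321, 0.0765]
tool_rot: [3.141, -0.003, 0.586]
contact_force: [-0.8, -0.1, -0.6]
opening: 0.0461
time: 14.82
tool_pos: [0.5155, 0.3205, 0.0751]
tool_rot: [3.141, -0.0, 0.586]
contact_force: [0.6, -0.9, 1.7]
opening: 0.0138
```

```bash
python3 -m inch '[[[0,0,-15,0],[0,0,-40,0],[0,0,-50,0],[0,0,-50,0],[0,0,-30,0],[0,0,0,0]]]'
python3 - <<'E'
from hd import *
a=cv2.imread("pics/w5.png");s=observe();c=cam("wrist");cv2.imwrite("pics/w6.png",c["img"])
print(np.round(s["tool_pos"],4),np.round(s["tool_rot"],4),s["opening"])
# w5: profile along head centre; tool pose then
import copy
c5=copy.copy(c);T=np.array(c["T_tool_cam"]);Rt=R.from_euler('xyz',[3.1412,-.0005,.586]).as_matrix();t5=np.array([.4953,.3068,.1698])
c5["Rw"]=Rt@T[:3,:3];c5["e"]=Rt@T[:3,3]+t5
hsv=cv2.cvtColor(a,cv2.COLOR_BGR2HSV)
top=cv2.inRange(hsv,(100,80,180),(130,255,255));n,l,st,ce=cv2.connectedComponentsWithStats(top);i=1+np.argmax([x[4] if 120<x[1]+x[3]/2<260 and 280<x[0]<360 else 0 for x in st[1:]])
print("top face",st[i],ce[i])
s5=dict(tool_pos=t5,tool_rot=[3.14,0,.586])
x,y,w,h,_=st[i]
for r in (y-.5,y+h-.5): print("edge rel",rel(s5,onz(c5,(r,ce[i][0]),.104)))
def red(img):
    h=cv2.cvtColor(img,cv2.COLOR_BGR2HSV);return cv2.inRange(h,(0,120,60),(8,255,255))|cv2.inRange(h,(172,120,60),(180,255,255))
for nm,im in(("w5",a),("w6",c["img"])):
    n,l,st,ce=cv2.connectedComponentsWithStats(red(im));print(nm,[(st[k].tolist(),ce[k].round(1).tolist()) for k in range(1,n) if st[k,4]>60])
cv2.imwrite("pics/w6c.png",c["img"][150:350,200:440].repeat(3,0).repeat(3,1))
E
```

```text
time: 15.58
tool_pos: [0.5164, 0.321, 0.2635]
tool_rot: [3.141, -0.007, 0.586]
contact_force: [0.1, 1.1, -0.9]
opening: 0.0138
[0.5164 0.321  0.2635] [ 3.1405 -0.0066  0.5864] 0.013844546049971323
top face [ 312  153   19   57 1039] [321.28200192 180.48508181]
edge rel (np.float64(45.69104270012036), np.float64(-0.014833215039070211), 0.586)
edge rel (np.float64(3.891340999927122), np.float64(-0.030444821610944136), 0.586)
w5 [([142, 47, 18, 15, 232], [150.4, 53.5]), ([316, 135, 11, 18, 167], [320.9, 143.7]), ([424, 135, 15, 18, 241], [431.0, 143.2])]
w6 [([197, 92, 13, 10, 123], [203.1, 96.4]), ([395, 153, 9, 13, 110], [399.1, 158.8]), ([313, 204, 18, 33, 511], [321.6, 220.4])]
```

View pics/w6c.png

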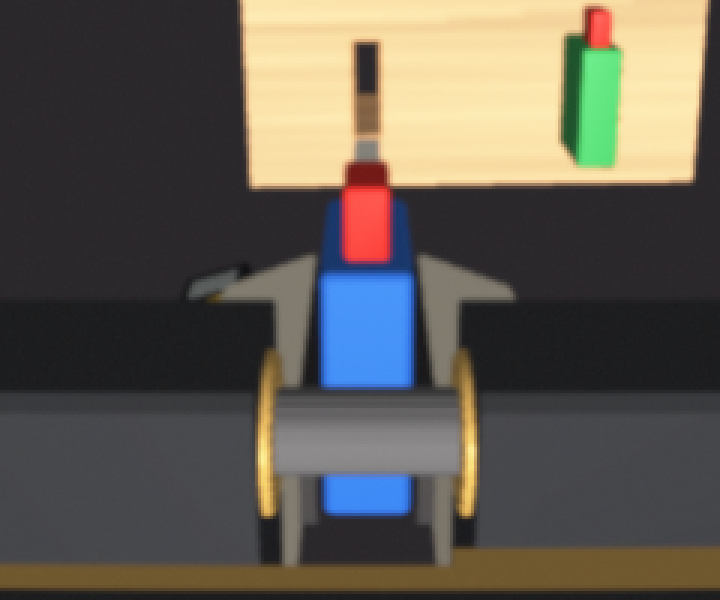

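The crop shows the blue holder in the jaws, lifted clear of the rack with its blade below and red tab forward; the green holder is untouched. Checking its offset in the hand, then moving to the slot hover.

```bash
python3 -m inch '[[[-33.5,45.1,0,0],[-33.5,45.1,0,0],[-33.5,45.1,0,0],[-33.5,45.1,0,0],[-33.5,45.1,0,0],[-33.5,45.1,0,0],[-33.5,45.1,0,0],[-33.5,45.1,0,0],[-33.5,45.1,0,0],[-33.5,45.1,0,0]]]'
python3 -m inch '[[[0,0,0,0.123],[0,0,0,0.122],[0,0,0,0],[0,0,0,0]]]'
python3 - <<'E'
from hd import *
s=observe();c=cam("wrist");cv2.imwrite("pics/w7.png",c["img"])
print(np.round(s["tool_pos"],4),np.round(s["tool_rot"],4))
T=np.array(c["T_tool_cam"])
def tp(p):
    q=np.linalg.inv(T)@[*p,1];u=q[:2]/q[2];u=u*(1+c["k1"]*(u@u));return np.array([u[1]*c["fy"]+c["cy"],u[0]*c["fx"]+c["cx"]])
g=c["img"].astype(int);col=321
print("col profile b-r",[(r,*g[r,col]) for r in list(range(196,244,2))+list(range(316,326))])
for dx in(0,.0004,.001):
  for zt in(-.028,-.0285,-.029): print(dx,zt,"near",tp((dx-.021,0,zt)).round(1),"far",tp((dx+.021,0,zt)).round(1))
print("foot",tp((.0004,0,.0675)),"tab end centre",tp((.0334,0,-.0175)))
print("slot rel",rel(s,(.4857,-.2407)),"turn",s["tool_rot"][2]-.3414)
E
```

```text
time: 16.88
tool_pos: [0.4849, -0.2418, 0.2582]
tool_rot: [-3.139, 0.001, 0.586]
contact_force: [0.7, 0.7, -0.1]
opening: 0.0138
time: 17.38
tool_pos: [0.4856, -0.2401, 0.2591]
tool_rot: [-3.14, 0.001, 0.344]
contact_force: [0.9, -0.0, -0.6]
opening: 0.0139
[ 0.4856 -0.2401  0.2591] [-3.1403e+00  9.0000e-04  3.4390e-01]
col profile b-r [(196, np.int64(109), np.int64(113), np.int64(117)), (198, np.int64(103), np.int64(111), np.int64(113)), (200, np.int64(104), np.int64(112), np.int64(113)), (202, np.int64(99), np.int64(107), np.int64(111)), (204, np.int64(44), np.int64(49), np.int64(101)), (206, np.int64(19), np.int64(22), np.int64(99)), (208, np.int64(18), np.int64(20), np.int64(99)), (210, np.int64(20), np.int64(21), np.int64(102)), (212, np.int64(32), np.int64(36), np.int64(174)), (214, np.int64(59), np.int64(67), np.int64(243)), (216, np.int64(66), np.int64(74), np.int64(248)), (218, np.int64(65), np.int64(73), np.int64(248)), (220, np.int64(64), np.int64(72), np.int64(248)), (222, np.int64(63), np.int64(70), np.int64(247)), (224, np.int64(62), np.int64(69), np.int64(247)), (226, 
[... 899 characters left out ...]
, np.int64(36), np.int64(32), np.int64(35))]
0 -0.028 near [321.  321.4] far [240.  321.4]
0 -0.0285 near [321.6 321.4] far [240.4 321.4]
0 -0.029 near [322.3 321.4] far [240.9 321.4]
0.0004 -0.028 near [320.2 321.4] far [239.1 321.4]
0.0004 -0.0285 near [320.9 321.4] far [239.6 321.4]
0.0004 -0.029 near [321.6 321.4] far [240.1 321.4]
0.001 -0.028 near [319.2 321.4] far [237.9 321.4]
0.001 -0.0285 near [319.9 321.4] far [238.3 321.4]
0.001 -0.029 near [320.5 321.4] far [238.8 321.4]
foot [213.31217422 321.52257813] tab end centre [205.74504838 321.434598  ]
slot rel (np.float64(-0.12966501656635773), np.float64(0.5522759095508004), np.float64(0.34386678748457156)) turn 0.0024667874845715754
```

```bash
python3 -m inch '[[[-0.4,0.5,0,0.0025],[0,0,35,0],[0,0,35,0],[0,0,17,0],[0,0,5,0],[0,0,0,0],[0,0,0,0],[0,0,0,0]]]'
cat > rdg.py <<'E'
from hd import *
P=[];Q=[];Fo=[];To=[]
for k in range(6):
    s=observe();P.append([*rel(s,(.4857,-.2407))[:2],s["tool_pos"][2]*1e3]);Q.append(s["tool_rot"]);Fo.append(s["contact_force"]);To.append(s["torque"])
    read_camera("side")
P=np.array(P);print("slot rel",P.mean(0).round(2),P.std(0).round(2),"yaw err",np.mean([q[2] for q in Q])-.3414,"pitch",np.mean([q[1] for q in Q]).round(4),"roll",np.mean([abs(q[0]) for q in Q]).round(4))
a=.3414;F=np.mean(Fo,0);print("F tool x,y,z",(F@[np.cos(a),np.sin(a),0]).round(2),(F@[np.sin(a),-np.cos(a),0]).round(2),F[2].round(2),"torque",np.mean(To,0).round(3),"time",s["time"],"open",s["opening"])
E
python3 rdg.py
```

```text
time: 18.42
tool_pos: [0.4861, -0.2413, 0.1687]
tool_rot: [3.14, -0.001, 0.339]
contact_force: [0.5, 0.4, -1.0]
opening: 0.0141
slot rel [-1.0000e-02 -5.5000e-01  1.6838e+02] [0.07 0.1  0.22] yaw err -0.0025655842037810572 pitch -0.0006 roll 3.1409
F tool x,y,z 0.38 -0.28 -0.48 torque [0.055 0.102 0.014] time 18.675 open 0.013806112183772205
```

```bash
python3 -m inch '[[[-0.3,-0.5,0,-0.0025],[0,0,0,0],[0,0,0,0]]]' >/dev/null; python3 rdg.py
```

```text
slot rel [4.0000e-01 1.1000e-01 1.6793e+02] [0.01 0.01 0.01] yaw err -8.69698673871544e-05 pitch -0.0001 roll 3.1416
F tool x,y,z 0.05 -0.04 -0.15 torque [ 0.012  0.102 -0.016] time 19.35 open 0.013628040017575255
```

```bash
python3 -m inch '[[[0,0,6,0],[0,0,5,0],[0,0,3,0],[0,0,0,0]]]'; python3 -m inch '[[[0,0,1.5,0],[0,0,1.5,0],[0,0,0,0],[0,0,0,0]]]' >/dev/null; python3 rdg.py
```

```text
time: 19.9
tool_pos: [0.4851, -0.2406, 0.1535]
tool_rot: [-3.141, 0.0, 0.341]
contact_force: [0.5, 0.1, -0.4]
opening: 0.0139
slot rel [3.80e-01 8.00e-02 1.51e+02] [0.01 0.01 0.01] yaw err -7.202817429236008e-05 pitch -0.0002 roll 3.1414
F tool x,y,z 0.05 -0.06 -0.26 torque [0.012 0.092 0.009] time 20.65 open 0.013824234305512996
```

```bash
python3 -m inch '[[[0,0,1.5,0],[0,0,1.5,0],[0,0,1.5,0],[0,0,1.5,0],[0,0,0,0],[0,0,0,0]]]' >/dev/null; python3 rdg.py
```

```text
slot rel [3.7000e-01 8.0000e-02 1.4499e+02] [0.01 0.01 0.02] yaw err -8.248134255872674e-05 pitch -0.0002 roll 3.1415
F tool x,y,z 0.31 0.09 -0.57 torque [0.01  0.099 0.003] time 21.7 open 0.014183328471390264
```

```bash
python3 -m inch '[[[0,0,4,0],[0,0,4,0],[0,0,4,0],[0,0,4,0],[0,0,4,0],[0,0,4,0],[0,0,4,0],[0,0,0,0],[0,0,0,0]]]'; python3 rdg.py
```

```text
time: 22.88
tool_pos: [0.4854, -0.2408, 0.117]
tool_rot: [3.141, -0.0, 0.341]
contact_force: [-0.4, -0.2, 0.4]
opening: 0.0138
slot rel [3.4000e-01 1.0000e-02 1.1709e+02] [0.02 0.02 0.03] yaw err -9.657636260668179e-05 pitch -0.0003 roll 3.1413
F tool x,y,z -0.03 0.13 -0.01 torque [0.018 0.105 0.014] time 23.125 open 0.013559733781914756
```

```bash
python3 -m inch '[[[0,0,2.8,0],[0,0,2.8,0],[0,0,0,0],[0,0,0,0]]]'; python3 rdg.py
python3 - <<'E'
from hd import *
A=[]
for n in("scene","side"):
    c=cam(n);p=proj(c,(.4857,-.2407,.1)).astype(int)
    A.append(cv2.resize(c["img"][p[0]-40:p[0]+40,p[1]-40:p[1]+40],(400,400),interpolation=cv2.INTER_CUBIC))
    print(n,[(z,((proj(c,(.4857,-.2407,z))-p+40)*5).round(0).tolist()) for z in(.085,.092,.106)])
cv2.imwrite("pics/fin.png",np.hstack(A))
E
```

```text
time: 23.68
tool_pos: [0.4853, -0.2408, 0.1113]
tool_rot: [3.142, -0.0, 0.341]
contact_force: [0.3, 0.6, -0.4]
opening: 0.0136
slot rel [3.6000e-01 6.0000e-02 1.1139e+02] [0.02 0.02 0.03] yaw err -9.515775108159819e-05 pitch -0.0002 roll 3.1415
F tool x,y,z -0.15 0.17 -0.72 torque [0.02  0.082 0.003] time 23.925 open 0.013776422026321076
scene [(0.085, [218.0, 207.0]), (0.092, [210.0, 206.0]), (0.106, [193.0, 204.0])]
side [(0.085, [221.0, 202.0]), (0.092, [212.0, 203.0]), (0.106, [193.0, 206.0])]
```

View pics/fin.png

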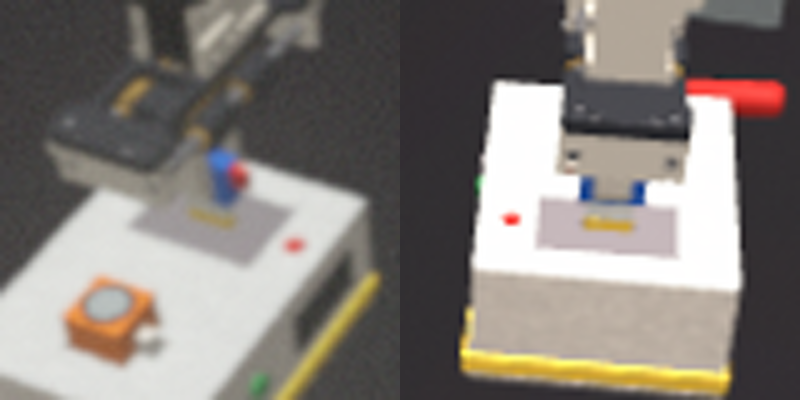

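The yellow band shows just above the slot mouth in both views. Its visible part is at scene crop (216, 212) and side crop (224, 608), and the red tab is on the red dot's side. The cube's apparent height in the scene view deserves a numeric check, as does the band level.

Run:
```python
from hd import *
x=[.5041,-.2926,.3414]
W=lambda q:np.array([x[0]+(np.cos(x[2])*q[0]-np.sin(x[2])*q[1])/1000,x[1]+(np.sin(x[2])*q[0]+np.cos(x[2])*q[1])/1000,q[2]/1000])
for n in("scene","side"):
    c=cam(n);hsv=cv2.cvtColor(c["img"],cv2.COLOR_BGR2HSV)
    p=proj(c,W((0,-55,95)))
    m=cv2.inRange(hsv,(3,130,60),(16,255,255));k=np.zeros_like(m);a,b=p.astype(int);k[a-22:a+22,b-22:b+22]=255
    pt=cv2.findNonZero(m&k)
    if pt is not None: print(n,"orange bbox c,r,w,h",cv2.boundingRect(pt))
    for nm,z0 in(("seated",73),("on top",85)):
        lo=max(z0,85);P=np.array([proj(c,W((u,-55+v,z))) for u in(-20,20) for v in(-20,20) for z in(lo,z0+36)])
        mn,mx=P.min(0),P.max(0);print("  ",nm,"c,r,w,h",mn[::-1].round(1),(mx-mn)[::-1].round(1))
    # band: yellow near slot mouth
    p=proj(c,W((0,55,88))).astype(int);y=cv2.inRange(hsv,(18,110,90),(35,255,255));k[:]=0;k[p[0]-8:p[0]+8,p[1]-10:p[1]+10]=255
    pt=cv2.findNonZero(y&k);print("  band bbox",None if pt is None else cv2.boundingRect(pt))
    for z in(85,88,92,95): print("   band top edge if at",z,[proj(c,W((u,55,z))).round(1).tolist() for u in(-15,15)])
```

```text
scene orange bbox c,r,w,h (231, 219, 16, 16)
   seated c,r,w,h [228.1 217.5] [20.1 18.5]
   on top c,r,w,h [227.5 214.6] [20.8 21.4]
  band bbox None
   band top edge if at 85 [[205.3, 254.4], [207.9, 262.5]]
   band top edge if at 88 [[204.6, 254.3], [207.2, 262.4]]
   band top edge if at 92 [[203.6, 254.1], [206.3, 262.3]]
   band top edge if at 95 [[202.9, 254.0], [205.6, 262.2]]
   seated c,r,w,h [374.  142.9] [13.  13.4]
   on top c,r,w,h [374.  139.7] [13.4 16.5]
  band bbox (376, 171, 9, 2)
   band top edge if at 85 [[171.6, 384.3], [170.9, 374.7]]
   band top edge if at 88 [[170.8, 384.4], [170.1, 374.8]]
   band top edge if at 92 [[169.8, 384.5], [169.0, 374.9]]
   band top edge if at 95 [[169.0, 384.7], [168.2, 375.0]]
```

```bash
python3 rdg.py; python3 -c "
from cell import *
print(hand_in())"
```

```text
slot rel [4.0000e-01 1.0000e-01 1.1135e+02] [0.01 0.02 0.01] yaw err -8.770431798083012e-05 pitch -0.0001 roll 3.1415
F tool x,y,z 0.11 0.37 -1.09 torque [ 0.019  0.093 -0.   ] time 24.425 open 0.013571143179547943
the job is handed in; nothing more can be done
None
```

I handed the job in at about 24.4 s of robot time, with both steps done in the order asked; no verdict is reported back.

- **Filter cube:** The orange cube went into the reader's pocket with its white tab in the notch, and I let go of it. The wrist view matched a fully seated cube to under 1 px. The scene view also fits a seated cube better than one sitting proud; the side view gave no reading of it.
- **Slide holder:** The blue holder went from the rack through the slot with its red tab on the red dot's side. I am holding it upright: tilt is about 0 and yaw error is under 0.001 rad.
- **Free in the slot:** The sideways offset is at most 0.4 mm and the measured force about 1 N, so it is not jammed. The grip is steady at 13.6 mm.
- **Band level:** From the tool height, the band's centre is within about 1 mm of the slot mouth. The side camera agrees, showing about 2 px of band above the mouth where 1.9 px was expected.
- **Weaker checks:** The automatic band search found nothing in the blurry scene image, though I could see the band there by eye. The holder's position along the tool differed by about 0.5 mm between two measurements; the blade went in without contact.

I did not touch the green holder or anything else.

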